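# Clamp a wire hoop in the welding jig

### The job

Clamp the wire hoop in the welding jig ready for welding, using only the fingertips: push the hoop along its notches until both its leg ends are right up against the end stops, swing the raised hold-down leaf over until it lies flat across the wires without slamming it, then push the sliding bolt fully home over the leaf's tongue. Nothing is to be picked up: the hoop stays down in its notches, and the brush, tin and magnetic square around the jig are left where they are.

Things in the scene. Friction and masses are not known exactly. Their poses are not given: they have to be found in the camera images.
- jig: Welding jig fixed to the bench: grey base plate 230 x 280 x 10 mm with bare steel blocks. Origin at bench height (z=0); x away from the robot at yaw 0, y to its left, z up; plate covers x -120..110, y -145..135 mm. Four notched posts (x -40 and 66, y +-55; 14 x 30, tops at 44) carry the hoop's legs in notches along x, 8 wide, floor at z 34.
- stops (a point): Midpoint between the faces of the two end stops, steel blocks at y +-55 mm in the jig frame (tops at z 56) that look towards the robot: jig x = 90, y = 0, z = 37 mm. The hoop's two leg ends must come up against them.
- hoop_bend (a point): Loose hoop, 130 g, of 6 mm bright wire: a level U, legs 110 mm apart along jig x, its bend towards the robot; a 122 mm cross wire lies on the legs, 80 mm from the bend. This point: middle of the bend, wire centre, z 37 mm; axes as the jig's. Home: jig x -70, y 0 (160 before the stops); starts 15 to 32 mm nearer the robot. Slides at about 1 N. Clear below down to the plate.
- leaf (a joint): Leaf angle (rad): 0 = shut, level across the hoop's legs, on its stop; starts up at 1.4 to 1.7 (1.57 upright, more leans out to the jig's left). Stiff hinge: stays where left, takes about 0.8 N m to turn. Steel window frame 56 mm wide along jig x, 8 thick; end bar 168 to 191 mm from the hinge, then a tongue 22 wide to 231 mm. The window takes the cross wire only when the hoop is home.
- leaf_hinge (a point): Middle of the leaf's hinge axis, which runs along jig x: jig x 10, y 100, z 44.5 mm (half the leaf's thickness; shut, the leaf's top is at z 48.5). The leaf reaches from here to the jig's right when shut, and about 275 mm above the bench when upright.
- leaf_end (a point): Middle of the leaf's end bar, 179.5 mm from the hinge, on the face that is on top when shut and looks out to the jig's left when the leaf is up. Moves with the leaf; its z axis is that face's outward normal.
- bolt (a joint): Travel of the sliding bolt (m) along jig +x: 0 = drawn back, 0.052 = fully home on its stop, its nose over the leaf's tongue and in the keeper. Starts at 0 to 0.012, clear of the tongue. Stays where left; takes about 3 N to push.
- bolt_pin (a point): Point on the bolt's upright pin (10 mm thick, 14 mm ball on top) at z 77.5 mm; jig y -115, jig x = -112 mm + bolt travel. The pin rises from the 12 mm round bolt (top at z 61.5; its collar, z 63, reaches 6 mm behind the pin's centre) to z 98.5. Its side towards the robot is free to push on.
- keeper (a point): Top centre of the keeper, the steel block into which the bolt's nose slides: jig x 37, y -115, z 65 mm; block 20 x 26 mm. The bolt's guide, a like block, is at jig x -52 to -22, same y and height.
- brush: Wooden wire brush lying on the bench right of the jig, 270 x 26 mm, 36 mm high. To be left alone. Origin under its middle, x along it.
- tin: Closed steel tin standing on one side of the jig, 72 mm across, 65 mm high. To be left alone. Origin under its centre.
- square: Grey magnetic welding square standing on one side of the jig, 85 x 22 mm and 85 mm high. To be left alone. Origin under its middle.
Things that resemble listed ones, but are neither listed nor needed, are in the scene too. What is shaped like the part that bears hoop_bend but purple is not meant.

How it is judged (in metres and radians):
On the way, in this order (a step that is already met when the one before it is completed fails the run):
1. the hoop is pushed up against both end stops, leaf still up (x of hoop_bend in the frame of jig above -0.073 m and value of joint leaf above 0.5 rad), for 0.1 s.
2. the leaf is down flat across the wires, bolt still drawn back (value of joint leaf below 0.03 rad and value of joint bolt below 0.025 m and x of hoop_bend in the frame of jig above -0.0735 m), for 0.1 s.
3. the bolt is home (value of joint bolt above 0.048 m), for 0.2 s.
At the end, for the whole second after the job is handed in: The hoop lies level in its notches with its leg ends within about 3 mm of the end stops, the leaf is shut to within 0.03 rad, and the bolt is at least 48 of its 52 mm home; all at rest and released (value of joint leaf below 0.03 rad and value of joint bolt above 0.048 m and x of hoop_bend in the frame of jig above -0.0735 m and z of hoop_bend in the frame of jig below 0.041 m and angle between the x axis of hoop_bend and the x axis of jig, either way round below 0.05 rad and angle between hoop_bend's own z axis and vertical below 0.06 rad and velocity of joint leaf between -0.05 and 0.05 rad/s); the robot touches nothing.
It fails at once if the hoop is lifted out of its notches (more than 8 mm) or tipped up (z of hoop_bend in the frame of jig above 0.045 m or angle between hoop_bend's own z axis and vertical above 0.12 rad).
It fails at once if the bolt is pushed across while the leaf is not down (value of joint bolt above 0.03 m and value of joint leaf above 0.1 rad).
It fails at once if the leaf is slammed (faster than 4 rad/s) (velocity of joint leaf below -4 rad/s).
It fails at once if the brush, tin or magnetic square is moved more than 20 mm (distance of any of brush, tin, square from where it was at the start of the episode above 0.02 m).
It also fails if it takes over 58 s, if anything falls off the work surface, if the arm or the gripper's body presses on something with over 40 N, if the wrist force passes 120 N, or if a joint passes its speed limit or range.

### The arm

A 6-joint arm with a two-finger parallel gripper is mounted at the origin on the work surface. World frame = base frame: x ahead of the robot, y to its left, z up, the work surface at z = 0. Lengths are in mm, angles in rad, forces in N, time in s.
With the tool pointing down it reaches from about 275 to 825 mm from the base axis. Payload 5.2 kg.
Tool frame: the origin (TCP) lies midway between the tips of the shut fingers; the grasp point (between the pads) lies 19 mm behind it; z points along the fingers, x is the direction in which the jaws open and shut, and the axes are right-handed (so a half turn about z gives the same grasp; the last joint's range is limited). The gripper opens to 93 mm and grips with 3 to 60 N. Pads are 15 mm wide; open, the fingers measure 128 mm over their backs; the gripper's body (75 mm by 188 mm) begins 65 mm behind the grasp point.
Start: joints at [1.064, 0.259, 1.535, -0, 1.348, -0.203], TCP at [164.509, 524.825, 218.653] pointing down, gripper open.
Joint ranges: [-3.14, 3.14], [-0.91, 2.08], [0.19, 2.58], [-1.22, 4.36], [0.22, 2.71], [-3.12, 3.12]. Speed limits (rad/s): [2.57, 2.57, 3.14, 3.14, 3.14, 3.14].

### API

Orientations are given as a 3x3 rotation matrix whose columns are the frame's x, y, z axes.
In Python, from plant import telemetry, capture, ticket gives the robot as it stands.
- The arm moves only by the tool send_rows, never from a script. Its argument "steps" is text: rows parted by semicolons, each of 5 numbers parted by spaces: the shift along the tool's x, y, z in mm, then the turn about the tool's z in rad, then the closure, from 0 (fully open) to 1 (shut). A call has 1 to 10 rows; each row is the pose to reach, as a shift and turn from the pose measured when the call began, along the tool's axes at that moment; what a row does not reach only later rows make up. A row lasts 1/10 s, in which the tool goes at most 50 mm and 8.59 degrees, less where a joint would pass 70% of its speed; a pose out of reach is approached as far as the arm can. A call with a gripper value outside its range is refused whole. The fingers move at their own pace and stop on an object; "newtons" is the grip in N (left out, the last holds). Time passes only in rows, so rows that repeat a pose let the fingers close. It gives the time, the measured TCP pose, the force and the opening at its end, in the units of the state.
- telemetry.state(): the state, without advancing time (a new reading comes with each control period).
- capture(name): name is "scene" or "top"; returns a dict with "color" (384x512x3 uint8, red, green, blue), "vfov" (degrees; the focal length in pixels is half the picture's height over the tangent of half this angle, whatever the lens; pixels are square), "cx", "cy" (the principal point, pixels), "origin" and "rotation" of the camera in the world. Camera axes: x right, y up, looking along -z (the intrinsics and any distortion apply to the point x, -y, -z); pixel columns grow to the right and rows downward; lengths in mm; the calibration is good to about 2 mm. A picture is of the moment at which its call begins. There is no depth.
- ticket.close_job(): hands the job in, once; it reports no verdict.
The state is a dict: "time": time; "joint_positions": joint angles; "qd": joint speeds; "joint_efforts": joint torques, N m; "ee_pos": TCP position; "eef_rot": TCP orientation; "ft_force": force on the tool from outside, world axes, zero at the start; "wrist_torque": the same for the moment, N m; "finger_gap": opening from 0.0 (shut) to 1.0 (fully open).
Only numpy, scipy, OpenCV 4.12 (cv2) and the standard library are available. Lean on these libraries where they do the work, as an engineer would, in place of code of your own. Each camera call takes 0.05 s, during which the arm holds its last target. There are 200 camera calls.

## Working session

There is one attempt and no reset: what is moved stays moved. The work goes in short steps, Python scripts to look and compute and a tool call to move; the robot and the scene stay as the last step left them, time stands still between calls to the robot, and variables do not carry over. Pictures are saved under pics/ and viewed, about 8 in all and at most 12, crops included, and the job is handed in when it is done.

Besides the shell and the picture viewer there is one more tool, called after "Call:" as a command line: name --argument value ..., lists and objects as JSON in quotes. send_rows: Moves the arm, as the interface text tells. Its arguments: {"type":"object","properties":{"steps":{"type":"string"},"newtons":{"type":"number"}},"required":["steps"]}

```bash
ls; mkdir -p pics
python3 - <<'E'
from plant import telemetry, capture
import cv2,numpy as np
for n in("scene","top"):
    d=capture(n); cv2.imwrite(f"pics/{n}0.png",d["color"][:,:,::-1]); print(n,{k:(np.round(v,4).tolist() if k!="color" else 0) for k,v in d.items() })
s=telemetry.state(); print(s)
E
```

```text
pics
scene {'color': 0, 'vfov': 54.4857, 'cx': 264.6192, 'cy': 193.0066, 'origin': [827.0094, -283.6015, 717.7626], 'rotation': [[0.6442, -0.6622, 0.3828], [0.7648, 0.5646, -0.3105], [-0.0105, 0.4928, 0.8701]]}
top {'color': 0, 'vfov': 44.2558, 'cx': 255.9325, 'cy': 191.966, 'origin': [435.3353, -41.8717, 1308.8203], 'rotation': [[0.0004, 0.9958, -0.0915], [-1.0, 0.0009, 0.006], [0.0061, 0.0915, 0.9958]]}
{'time': 0.1, 'joint_positions': array([ 1.06418785e+00,  2.59293371e-01,  1.53594856e+00,  1.05279421e-05,
        1.34798742e+00, -2.02788756e-01]), 'qd': array([-0.00079812, -0.00139462, -0.00102016, -0.00093444,  0.00068985,
       -0.00106643]), 'joint_efforts': array([ 1.65437541e-03, -4.38210940e+01, -2.84640169e+01,  7.18962145e-02,
        3.63210496e-02, -4.66475251e-05]), 'ee_pos': array([164.27432618, 524.39577162, 217.89838263]), 'eef_rot': array([[ 2.99168749e-01,  9.54199882e-01, -8.03126956e-04],
       [ 9.54198876e-01, -2.99169635e-01, -1.42613750e-03],
       [-1.60109143e-03, -3.39687068e-04, -9.99998661e-01]]), 'ft_force': array([ 0.11750215,  0.95659354, -0.05638676]), 'wrist_torque': array([0.00058191, 0.001239  , 0.02689781]), 'finger_gap': 0.9960331084606185}
```

View pics/scene0.png

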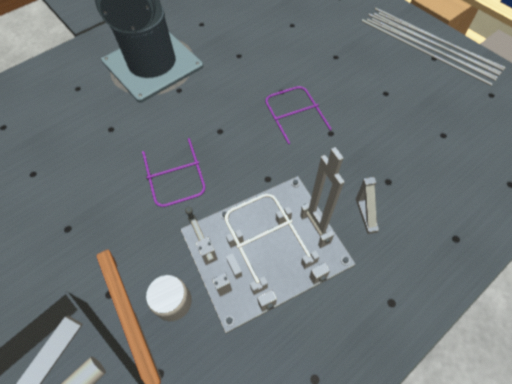

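View pics/top0.png

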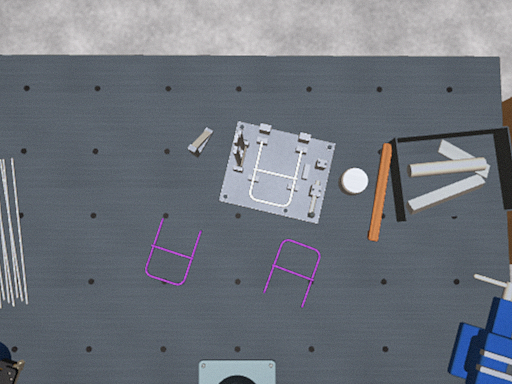

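The top view shows the jig plate with corners near (238,122), (335,143), (318,222) and (220,201). The white hoop's bend is near (270,203), the leaf hinge is on the left near (240,150), and the bolt pin is near (313,212). The tin is at (355,181) and the brush runs from (388,145) to (374,240). Next I'll measure these.

```bash
cat > h.py <<'E'
import numpy as np, cv2
from plant import telemetry, capture
def ray(d,u,v):
    f=d["color"].shape[0]/2/np.tan(np.radians(d["vfov"])/2)
    r=np.array(d["rotation"])@np.array([(u-d["cx"])/f,-(v-d["cy"])/f,-1.]); return np.array(d["origin"]),r
def onz(d,u,v,z):
    o,r=ray(d,u,v); return (o+r*(z-o[2])/r[2])
def proj(d,p):
    f=d["color"].shape[0]/2/np.tan(np.radians(d["vfov"])/2)
    q=np.array(d["rotation"]).T@(np.array(p)-np.array(d["origin"])); return np.array([d["cx"]+f*q[0]/-q[2], d["cy"]-f*q[1]/-q[2]])
E
python3 - <<'E'
from h import *
for n,(x0,y0,x1,y1),s in (("top",(200,105,400,255),4),("scene",(170,140,400,340),3)):
    d=capture(n); im=d["color"]; hsv=cv2.cvtColor(im,cv2.COLOR_RGB2HSV)
    m=((hsv[...,1]<50)&(hsv[...,2]>125)).astype(np.uint8)*255
    m=cv2.morphologyEx(m,cv2.MORPH_CLOSE,np.ones((7,7)))
    cs,_=cv2.findContours(m,cv2.RETR_EXTERNAL,cv2.CHAIN_APPROX_NONE)
    for c in cs:
        if cv2.contourArea(c)<150: continue
        bx=cv2.boundingRect(c)
        if bx[0]<x0 or bx[0]+bx[2]>x1 or bx[1]<y0-20: continue
        P=np.array([onz(d,*p[0],10)[:2] for p in c],np.float32)
        print(n,cv2.contourArea(c),bx,cv2.minAreaRect(P), [np.round(q[0]).tolist() for q in cv2.approxPolyDP(cv2.convexHull(c),4,True)])
    print(im[190,230] if n=="top" else im[230,200])
    cv2.imwrite(f"pics/{n}_c.png",cv2.resize(im[y0:y1,x0:x1,::-1],None,fx=s,fy=s,interpolation=cv2.INTER_CUBIC))
E
```

```text
top 506.0 (342, 168, 27, 26) ((586.923828125, -324.3180847167969), (69.74840545654297, 72.43385314941406), 0.0703786313533783) [[364, 171], [368, 181], [363, 190], [354, 193], [343, 187], [345, 171]]
top 8301.0 (219, 121, 117, 103) ((616.0059814453125, -109.3975830078125), (281.7340393066406, 240.15875244140625), 76.87890625) [[238, 121], [335, 143], [317, 223], [219, 200]]
[172 182 196]
scene 593.0 (359, 177, 20, 55) ((677.3762817382812, 122.28141784667969), (38.21235656738281, 132.94476318359375), 43.67546081542969) [[374, 177], [378, 230], [369, 231], [359, 201], [364, 178]]
scene 14841.0 (181, 176, 175, 157) ((606.9674072265625, -108.28166198730469), (283.3607482910156, 237.51809692382812), 76.91275787353516) [[298, 176], [355, 263], [225, 332], [181, 228]]
[172 176 168]
```

View pics/top_c.png

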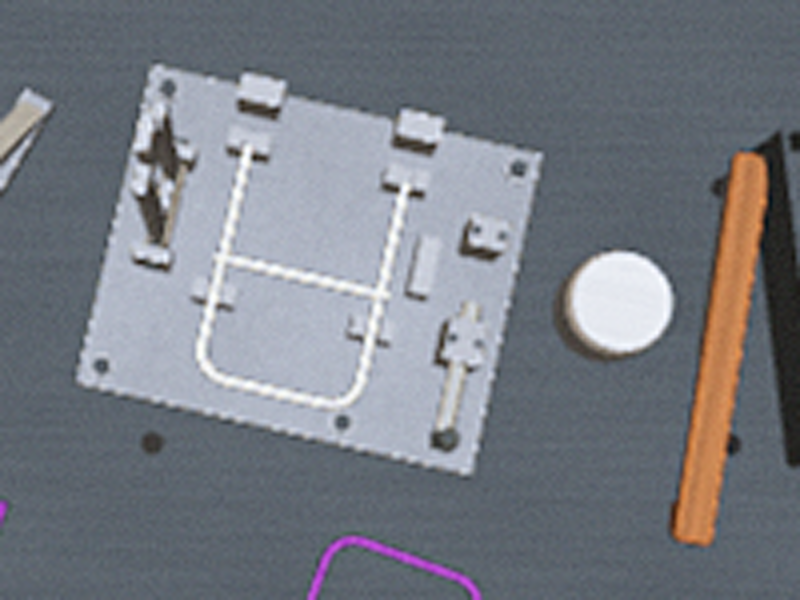

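View pics/scene_c.png

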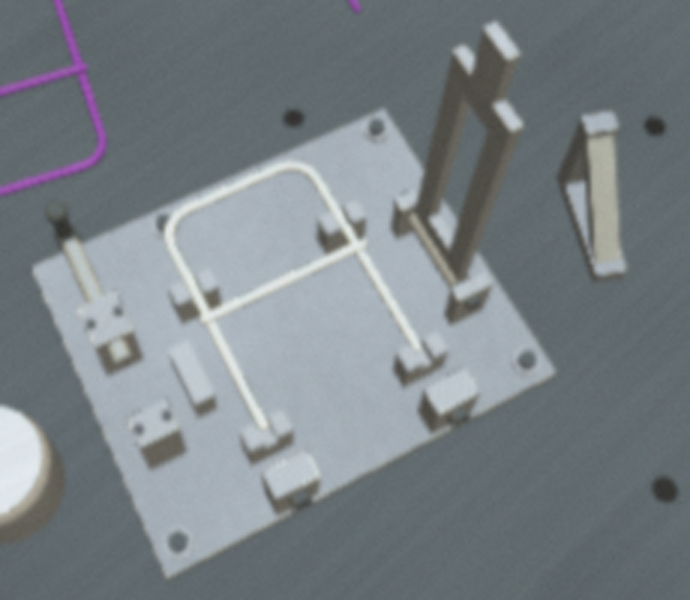

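```bash
cat > fit.py <<'E'
from h import *
from scipy.optimize import least_squares
T=capture("top");S=capture("scene")
t=lambda u,v:(200+(u+.5)/4-.5,105+(v+.5)/4-.5); s=lambda u,v:(170+(u+.5)/3-.5,140+(v+.5)/3-.5)
J=[(T,t(78,383),(-120,135,10)),(T,t(153,65),(110,135,10)),(T,t(543,152),(110,-145,10)),(T,t(473,473),(-120,-145,10)),(T,t(488,232),(37,-115,65)),(T,t(465,335),(-37,-115,65)),
(S,s(385,110),(-120,135,10)),(S,s(553,372),(110,135,10)),(S,s(168,577),(110,-145,10)),(S,s(35,268),(-120,-145,10)),(S,s(154,425),(37,-115,65)),(S,s(104,318),(-37,-115,65))]
def jw(q,p):
    c,s_=np.cos(q[2]),np.sin(q[2]); return np.array([q[0]+c*p[0]-s_*p[1],q[1]+s_*p[0]+c*p[1],p[2]])
res=lambda q:np.array([(onz(d,*uv,p[2])-jw(q,p))[:2] for d,uv,p in J]).ravel()
r=least_squares(res,[610,-108,-.229]);q=r.x
if __name__=="__main__":
    print(q); print(np.round(r.fun.reshape(-1,2),1).tolist())
    c,s_=np.cos(q[2]),np.sin(q[2]); inv=lambda w:(c*(w[0]-q[0])+s_*(w[1]-q[1]),-s_*(w[0]-q[0])+c*(w[1]-q[1]))
    print("hoop bend",inv(onz(T,*t(282,396),37)),inv(onz(S,*s(232,189),37)))
    print("cross ends",[inv(onz(T,*t(u,v),43)) for u,v in((218,260),(390,297))],[inv(onz(S,*s(u,v),43)) for u,v in((207,317),(366,244))])
    print("pin ball",inv(onz(T,*t(447,440),97)),inv(onz(S,*s(57,214),97)))
    print("tongue end",inv(onz(S,*s(502,42),275)))
    print("tin",onz(T,*t(620,302),65),"brush",[onz(T,*t(u,v),36)[:2] for u,v in((750,155),(693,543))],"sq",[onz(T,*t(u,v),10)[:2] for u,v in((5,185),(50,105),(30,92))])
E
python3 fit.py
```

```text
[ 6.17506030e+02 -1.05207303e+02 -2.25758596e-01]
[[0.5, -1.5], [-0.4, -0.8], [1.0, -0.3], [1.4, -0.3], [0.4, 1.3], [3.6, 0.8], [0.5, 0.1], [-3.3, -1.9], [-1.9, 1.1], [1.1, 1.9], [-0.4, -0.2], [-2.5, -0.1]]
hoop bend (np.float64(-98.3045444876568), np.float64(-4.813260342182126)) (np.float64(-98.56809299381207), np.float64(-0.08254850284635751))
cross ends [(np.float64(-18.64281074341948), np.float64(57.87642646287689)), (np.float64(-17.063619456866984), np.float64(-60.92168731276675))] [(np.float64(-19.080230305943765), np.float64(-56.08798133826398)), (np.float64(-17.15597459695441), np.float64(59.77420900485291))]
pin ball (np.float64(-106.51523016788911), np.float64(-113.10411815083464)) (np.float64(-102.8073415382747), np.float64(-115.60557638752194))
tongue end (np.float64(9.089554345180396), np.float64(106.23768452128068))
tin [ 581.42365049 -311.41057252   65.        ] brush [array([ 686.1898249 , -408.68382241]), array([ 422.0030327 , -363.71451104])] sq [array([669.34750615, 103.51126382]), array([725.95904642,  72.72469138]), array([735.16841911,  86.77636397])]
```

Fit results in the jig frame: the hoop bend is at x ≈ -98, the pin is at about -105 (travel about 7 mm), and the leaf is nearly upright. First I'll move in front of the hoop with the fingers shut and tool x aligned with jig y.

Call:
send_rows --steps "-47 50 0 -0.078 1;-95 99 0 -0.078 1;-142 149 0 -0.078 1;-190 198 0 -0.078 1;-237 248 0 -0.078 1;-285 298 0 -0.078 1;-332 347 0 -0.078 1;-380 397 0 -0.078 1;-427 446 0 -0.078 1;-475 496 0 -0.078 1" --newtons 30

```text
time: 1.3
ee_pos: [406.2, 84.8, 218.9]
eef_rot: [[0.224, 0.975, 0.001], [0.975, -0.224, -0.0], [-0.0, 0.001, -1.0]]
ft_force: [0.9, 1.1, 0.6]
finger_gap: 0.189
```

```bash
cat > st.py <<'E'
from h import *
q=(617.5,-105.2,-.2258)
s=telemetry.state();w=s["ee_pos"];c,n=np.cos(q[2]),np.sin(q[2]);R=np.array([[c,n,0],[-n,c,0],[0,0,1]])
print("t",round(s["time"],2),"jig",np.round(R@(w-[q[0],q[1],0]),1),"F",np.round(R@s["ft_force"],1),"gap",round(s["finger_gap"],2));print(np.round(R@s["eef_rot"],3).tolist())
E
python3 st.py
```

```text
t 1.3 jig [-248.4  137.9  218.9] F [0.7 1.3 0.6] gap 0.19
[[0.0, 1.0, 0.001], [1.0, -0.0, -0.0], [-0.0, 0.001, -1.0]]
```

Call:
send_rows --steps "-35 31 0 0 1;-69 62 0 0 1;-104 92 0 0 1;-138 123 0 0 1;-138 123 40 0 1;-138 123 85 0 1;-138 123 130 0 1;-138 123 170 0 1;-138 123 190 0 1;-138 123 190 0 1"

```text
time: 2.3
ee_pos: [492.8, -76.4, 26.1]
eef_rot: [[0.224, 0.974, -0.006], [0.975, -0.224, 0.002], [0.001, -0.006, -1.0]]
ft_force: [-0.6, 0.8, 0.7]
finger_gap: 0.006
```

```bash
python3 st.py
python3 - <<'E'
from h import *
d=capture("scene");cv2.imwrite("pics/s2.png",cv2.resize(d["color"][100:340,120:400,::-1],None,fx=2.5,fy=2.5,interpolation=cv2.INTER_CUBIC))
E
```

```text
t 2.3 jig [-1.28e+02  1.00e-01  2.61e+01] F [-0.8  0.7  0.7] gap 0.01
[[0.0, 1.0, -0.006], [1.0, -0.0, 0.001], [0.001, -0.006, -1.0]]
```

View pics/s2.png

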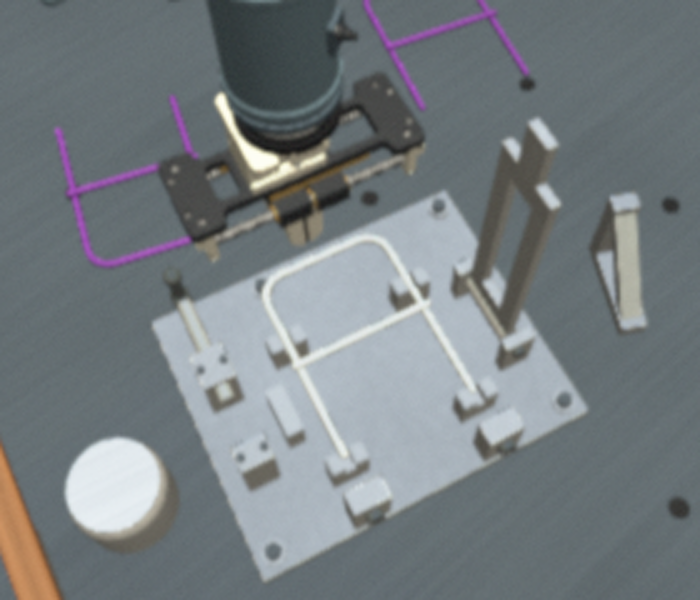

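The shut fingers are centred in front of the bend, at about (305,235) in the crop, and clear of everything. Pushing now.

Call:
send_rows --steps "0 8 0 0 1;0 14 0 0 1;0 19 0 0 1;0 24 0 0 1;0 29 0 0 1;0 33 0 0 1;0 37 0 0 1;0 40 0 0 1;0 42 0 0 1;0 42 0 0 1"

```text
time: 3.35
ee_pos: [535.7, -86.5, 27.8]
eef_rot: [[0.224, 0.975, -0.002], [0.975, -0.224, 0.001], [0.0, -0.002, -1.0]]
ft_force: [-0.6, -0.4, 0.6]
finger_gap: 0.005
```

```bash
python3 st.py
```

```text
t 3.35 jig [-83.9  -0.1  27.8] F [-0.5 -0.5  0.6] gap 0.0
[[0.0, 1.0, -0.002], [1.0, -0.0, 0.0], [0.0, -0.002, -1.0]]
```

Call:
send_rows --steps "0 2 0 0 1;0 3 0 0 1;0 4 0 0 1;0 5 0 0 1;0 6 0 0 1;0 6 0 0 1"

```text
time: 3.95
ee_pos: [538.0, -86.8, 27.4]
eef_rot: [[0.224, 0.975, -0.009], [0.975, -0.224, 0.003], [0.001, -0.009, -1.0]]
ft_force: [-10.7, 0.7, 7.5]
finger_gap: 0.004
```

```bash
python3 st.py
```

```text
t 3.95 jig [-81.6   0.1  27.4] F [-10.6  -1.7   7.5] gap 0.0
[[-0.0, 1.0, -0.009], [1.0, 0.0, 0.001], [0.001, -0.009, -1.0]]
```

Call:
send_rows --steps "0 5 0 0 1;0 7 0 0 1;0 7 0 0 1"

```text
time: 4.25
ee_pos: [538.2, -86.5, 26.4]
eef_rot: [[0.223, 0.975, -0.022], [0.975, -0.223, 0.006], [0.001, -0.023, -1.0]]
ft_force: [-17.8, 2.6, 11.7]
finger_gap: 0.001
```

```bash
python3 st.py
```

```text
t 4.25 jig [-81.4   0.5  26.4] F [-17.9  -1.4  11.7] gap 0.0
[[-0.001, 1.0, -0.023], [1.0, 0.001, 0.001], [0.001, -0.023, -1.0]]
```

Call:
send_rows --steps "0 -20 0 0 1;0 -44 0 0 1;0 -44 -45 0 1;0 -44 -90 0 1;0 -44 -135 0 1;0 -44 -180 0 1;0 -44 -234 0 1;50 -44 -234 0 1;100 -44 -234 0 1;150 -44 -234 0 1"

```text
time: 5.25
ee_pos: [535.0, 69.0, 262.6]
eef_rot: [[0.225, 0.974, -0.019], [0.974, -0.225, 0.006], [0.002, -0.02, -1.0]]
ft_force: [0.7, 0.0, 0.7]
finger_gap: 0.002
```

```bash
python3 st.py
python3 - <<'E'
from h import *
d=capture("scene");cv2.imwrite("pics/s3.png",cv2.resize(d["color"][140:340,170:400,::-1],None,fx=3,fy=3,interpolation=cv2.INTER_CUBIC))
E
```

```text
t 5.25 jig [-119.4  151.3  262.6] F [0.7 0.2 0.7] gap 0.0
[[0.001, 1.0, -0.02], [1.0, -0.001, 0.002], [0.002, -0.02, -1.0]]
```

View pics/s3.png

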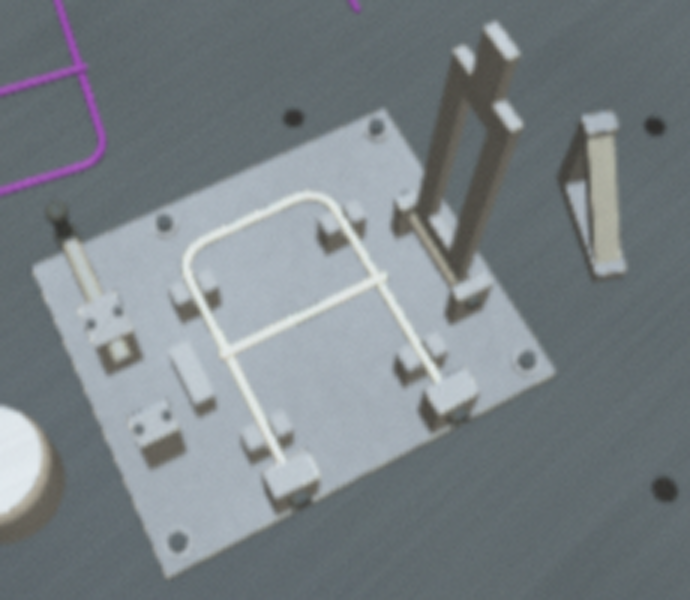

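The hoop is home: both leg ends meet the stop blocks, at about (280,460) and (440,378) in the crop. Next I'll move to the outer side of the leaf.

Call:
send_rows --steps "0 45 0 0 1;0 90 0 0 1;0 129 0 0 1;0 129 0 0 1;0 129 20 0 1;0 129 34 0 1;0 129 34 0 1"

```text
time: 6.0
ee_pos: [659.0, 49.1, 223.2]
eef_rot: [[0.22, 0.975, -0.023], [0.976, -0.219, 0.012], [0.007, -0.025, -1.0]]
ft_force: [0.3, -0.6, -0.4]
finger_gap: 0.007
```

```bash
python3 st.py
python3 - <<'E'
from h import *
d=capture("scene");cv2.imwrite("pics/s4.png",cv2.resize(d["color"][60:320,200:430,::-1],None,fx=2.3,fy=2.3,interpolation=cv2.INTER_CUBIC))
E
```

```text
t 6.0 jig [  5.9 159.7 223.2] F [ 0.4 -0.5 -0.4] gap 0.01
[[-0.004, 1.0, -0.025], [1.0, 0.004, 0.007], [0.007, -0.025, -1.0]]
```

View pics/s4.png

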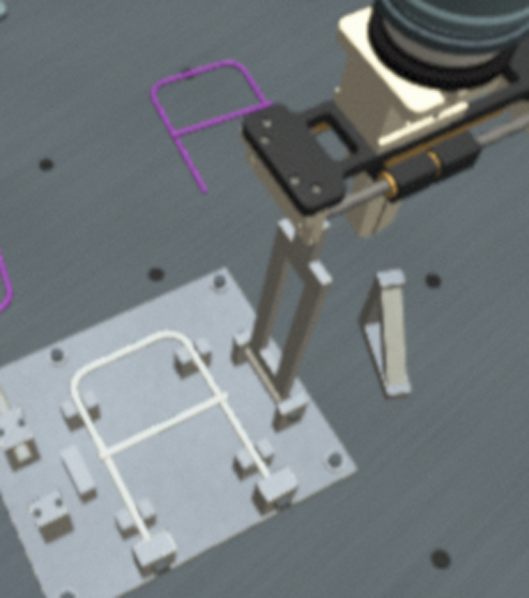

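Call:
send_rows --steps "-20 5 -4 0 1;-38 5 -4 0 1;-54 5 -3 0 1;-70 5 -2 0 1;-87 5 1 0 1;-105 5 7 0 1;-121 5 14 0 1;-138 5 23 0 1;-153 5 33 0 1;-167 5 45 0 1"

```text
time: 7.05
ee_pos: [626.4, -116.1, 177.4]
eef_rot: [[0.22, 0.975, -0.021], [0.975, -0.22, 0.012], [0.007, -0.023, -1.0]]
ft_force: [0.7, 1.3, 3.3]
finger_gap: 0.007
```

```bash
python3 st.py
python3 - <<'E'
from h import *
d=capture("scene");cv2.imwrite("pics/s5.png",cv2.resize(d["color"][60:340,150:410,::-1],None,fx=2.1,fy=2.1,interpolation=cv2.INTER_CUBIC))
E
```

```text
t 7.05 jig [ 11.1  -8.6 177.4] F [0.4 1.4 3.3] gap 0.01
[[-0.004, 1.0, -0.023], [1.0, 0.004, 0.007], [0.007, -0.023, -1.0]]
```

View pics/s5.png

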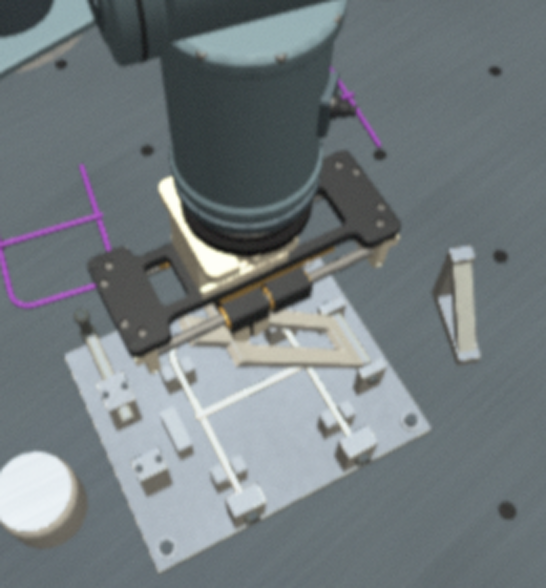

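Call:
send_rows --steps "-11 0 12 0 1;-23 0 26 0 1;-33 0 42 0 1;-42 0 58 0 1;-49 1 75 0 1;-54 2 93 0 1;-57 2 108 0 1;-58 2 118 0 1;-59 2 126 0 1;-59 2 129 0 1"

```text
time: 8.1
ee_pos: [610.1, -174.0, 48.3]
eef_rot: [[0.221, 0.975, -0.026], [0.975, -0.221, 0.012], [0.006, -0.028, -1.0]]
ft_force: [-11.6, 6.7, 38.1]
finger_gap: 0.005
```

```bash
python3 st.py
```

```text
t 8.1 jig [  8.2 -68.7  48.3] F [-12.8   4.   38.1] gap 0.01
[[-0.003, 1.0, -0.028], [1.0, 0.003, 0.006], [0.006, -0.028, -1.0]]
```

Call:
send_rows --steps "0 0 0 0 1;0 0 -40 0 1;0 0 -90 0 1;-15 -48 -90 0 1;-30 -96 -90 0 1;-46 -148 -90 0 1;-46 -148 -90 0 1"

```text
time: 8.8
ee_pos: [451.8, -185.6, 141.1]
eef_rot: [[0.222, 0.975, -0.031], [0.975, -0.222, 0.014], [0.007, -0.034, -0.999]]
ft_force: [0.5, -0.2, -0.2]
finger_gap: 0.007
```

```bash
python3 st.py
python3 - <<'E'
from h import *
d=capture("scene");cv2.imwrite("pics/s6.png",cv2.resize(d["color"][120:340,150:400,::-1],None,fx=2.7,fy=2.7,interpolation=cv2.INTER_CUBIC))
E
```

```text
t 8.8 jig [-143.5 -115.4  141.1] F [ 0.5 -0.1 -0.2] gap 0.01
[[-0.002, 0.999, -0.034], [1.0, 0.002, 0.007], [0.007, -0.034, -0.999]]
```

View pics/s6.png

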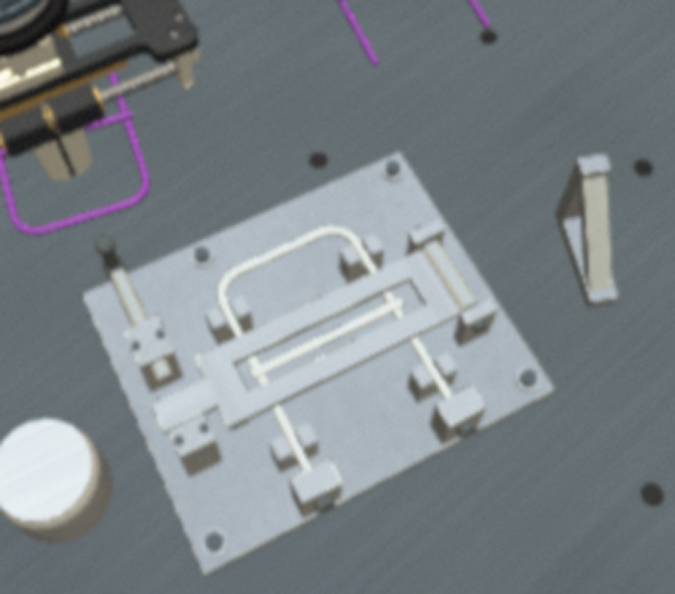

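The leaf lies flat, the cross wire sits inside its window at about (325,335), the legs are at the stops and the bolt is still back. Next is the bolt.

Call:
send_rows --steps "0 0 35 0 1;0 0 68 0 1;0 0 68 0 1;0 12 68 0 1;0 22 68 0 1;0 30 68 0 1;0 40 68 0 1;0 50 68 0 1;0 60 68 0 1;0 67 68 0 1"

```text
time: 9.85
ee_pos: [518.0, -200.6, 71.9]
eef_rot: [[0.222, 0.975, -0.03], [0.975, -0.222, 0.013], [0.006, -0.032, -0.999]]
ft_force: [-19.8, 4.1, 13.1]
finger_gap: 0.003
```

```bash
python3 st.py
```

```text
t 9.85 jig [ -75.7 -115.2   71.9] F [-20.2  -0.5  13.1] gap 0.0
[[-0.002, 0.999, -0.032], [1.0, 0.002, 0.006], [0.006, -0.032, -0.999]]
```

Call:
send_rows --steps "0 4 0 0 1;0 6 0 0 1;0 6 0 0 1;0 6 0 0 1"

```text
time: 10.25
ee_pos: [518.0, -200.2, 71.2]
eef_rot: [[0.221, 0.974, -0.042], [0.975, -0.221, 0.017], [0.007, -0.045, -0.999]]
ft_force: [-19.1, 3.8, 14.1]
finger_gap: 0.006
```

```bash
python3 st.py
```

```text
t 10.25 jig [ -75.7 -114.9   71.2] F [-19.5  -0.6  14.1] gap 0.01
[[-0.003, 0.999, -0.045], [1.0, 0.003, 0.007], [0.007, -0.045, -0.999]]
```

Call:
send_rows --steps "0 -20 0 0 1;0 -45 0 0 1;0 -60 -30 0 1;0 -70 -80 0 1;0 -90 -120 0 1;0 -90 -120 0 1"

```text
time: 10.85
ee_pos: [437.9, -184.3, 201.1]
eef_rot: [[0.221, 0.975, -0.032], [0.975, -0.221, 0.01], [0.003, -0.034, -0.999]]
ft_force: [-0.3, 0.7, -0.0]
finger_gap: 0.009
```

```bash
python3 st.py
python3 - <<'E'
from h import *
q=(617.5,-105.2,-.2258);c,n=np.cos(q[2]),np.sin(q[2])
d=capture("scene");cv2.imwrite("pics/s7.png",cv2.resize(d["color"][190:320,170:320,::-1],None,fx=4,fy=4,interpolation=cv2.INTER_CUBIC))
for t in(.044,.048,.052):
    j=(-112+1e3*t,-115,91.5);p=proj(d,(q[0]+c*j[0]-n*j[1],q[1]+n*j[0]+c*j[1],j[2]))
    print(t,(p+.5-[170,190])*4)
E
```

```text
t 10.85 jig [-157.4 -117.3  201.1] F [-0.5  0.6 -0. ] gap 0.01
[[-0.002, 0.999, -0.034], [1.0, 0.003, 0.002], [0.003, -0.034, -0.999]]
0.044 [107.90537976 150.87593566]
0.048 [111.18366762 157.96325692]
0.052 [114.47897267 165.08736763]
```

View pics/s7.png

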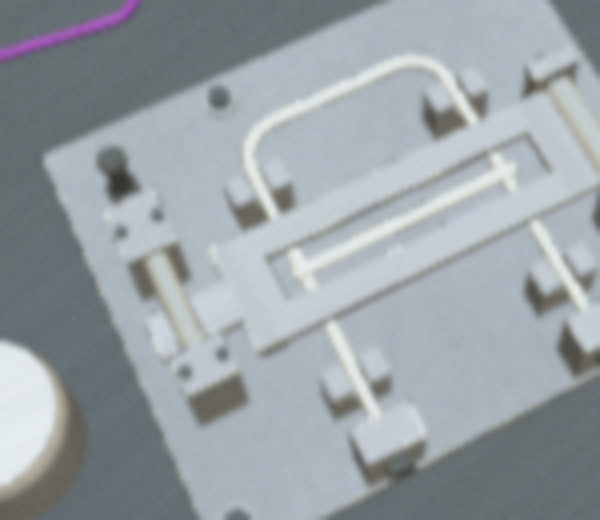

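The ball at (112,161), corrected for the guide's offset, puts the bolt at 50–52 mm of travel. The contact geometry (ball radius plus tool tilt) gives 51.7 mm. It held firm at 20 N, so the bolt is on its stop. Handing in.

```bash
python3 -c "
from plant import ticket
print(ticket.close_job())"
```

```text
the job is handed in; nothing more can be done
None
```

I clamped the hoop using only the shut fingertips and handed the job in at about 11 s on the robot's clock; no verdict is reported.

- **Hoop:** I pushed it about 28 mm along its notches until it stopped dead under an 18 N push. The pictures show both leg ends touching the end stops, before and after the leaf was lowered.
- **Leaf:** I lowered it along an arc at about 1 rad/s and pressed it onto its stop at 38 N. The fingertip was then at z 48.3 mm, against 48.5 mm expected for a shut leaf. The cross wire sits inside the window.
- **Bolt:** I pushed it until it would not move further under 20 N. The contact geometry puts it at about 51.7 mm of travel.
- **Clearance:** The arm is pulled back clear and reads about zero force. The tin and square look undisturbed in the pictures. I did not check the brush again, but the arm never went near it.

One check disagreed slightly. Read directly, the last picture puts the bolt at about 50 mm. Allowing for the 2.5 mm offset of the neighbouring guide block in that camera gives about 52 mm. Both are above the required 48 mm.

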